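# Test a batch of LED drivers in a bench tester

## Task

Lay every LED driver module from the bench flat in its own bay of the tester, terminals towards the contact pins, and once all are in, throw the lever from its home notch into the middle notch with the white mark, never into the far one. With the lever there and all modules in, press the round test key just until it clicks, without pushing it on to its stop (and never press it with the lever anywhere else); then let it up, throw the lever back home, and put all the modules right way up on the floor of the blue tray. Leave the other things on the bench where they are.

Things in the scene. Friction and masses are not known exactly. Their poses are not given: they have to be found in the camera images.
- tester: Module tester: heavy fixed grey unit, x -80..105, y -195..195 mm about its origin (on the bench; yaw varies). x points from its front (stop rail) to its back, z up. +y part (the robot's left): three bays, and behind them a contact housing (x 75..105, 55 mm tall). -y part: raised panel, top 31 mm above the bench, with the key at (-35, -85) and the lever's pivot at (20, -155).
- comb: Black bar with brass contact pins behind the bays, 25 to 35 mm above the bench, axes and origin as the tester's when the lever is home: pin tips then 52 mm in +x of the bay centres. In the lever's middle notch it stands 17 mm farther forward (to -x) and so nudges a module that lies too far back towards its stop rail; the far notch would push it hard.
- bay0 (a point): Centre of the floor of the leftmost (+y) bay, 10 mm above the bench; axes as the tester's. Bays are 80 mm apart, 46 mm wide in y between 7 mm high ribs (34 mm wide, outer ones narrower), open above, closed in front by a 7 mm high stop rail at x = -39.5 mm. A module lies flat in it along x, terminals to +x, towards the comb; nothing but the comb limits it at the back.
- bay1 (a point): Centre of the floor of the middle bay, 10 mm above the bench; axes as the tester's. Bays are 80 mm apart, 46 mm wide in y between 7 mm high ribs (34 mm wide, outer ones narrower), open above, closed in front by a 7 mm high stop rail at x = -39.5 mm. A module lies flat in it along x, terminals to +x, towards the comb; nothing but the comb limits it at the back.
- bay2 (a point): Centre of the floor of the rightmost (-y) bay, 10 mm above the bench; axes as the tester's. Bays are 80 mm apart, 46 mm wide in y between 7 mm high ribs (34 mm wide, outer ones narrower), open above, closed in front by a 7 mm high stop rail at x = -39.5 mm. A module lies flat in it along x, terminals to +x, towards the comb; nothing but the comb limits it at the back.
- driver0: LED driver module, absent in some runs: white plastic box 58 mm long, 40 wide, 24 high, with a black screw-terminal block 14 mm long, 38 wide and only 16 high at its +x end, 72 mm long in all; 70 to 110 g. Origin: centre of its underside (z up, x towards the terminals).
- driver0_terminals (a point): Middle of the outer terminal face of driver0, 36 mm from the origin in +x and 8 mm up (absent with it).
- driver1: LED driver module, absent in some runs: white plastic box 58 mm long, 40 wide, 24 high, with a black screw-terminal block 14 mm long, 38 wide and only 16 high at its +x end, 72 mm long in all; 70 to 110 g. Origin: centre of its underside (z up, x towards the terminals).
- driver1_terminals (a point): Middle of the outer terminal face of driver1, 36 mm from the origin in +x and 8 mm up (absent with it).
- driver2: LED driver module, absent in some runs: white plastic box 58 mm long, 40 wide, 24 high, with a black screw-terminal block 14 mm long, 38 wide and only 16 high at its +x end, 72 mm long in all; 70 to 110 g. Origin: centre of its underside (z up, x towards the terminals).
- driver2_terminals (a point): Middle of the outer terminal face of driver2, 36 mm from the origin in +x and 8 mm up (absent with it).
- lever (a joint): Notched lever, rad. 0: home notch, leaning to the tester's front (-x) by 0.45 rad; 0.45: upright, in the middle notch, which a white bar on the quadrant plate and panel beside it marks; 0.9: far notch, leaning to +x (not to be used). It snaps into a notch from about 0.2 rad away and stays there; about 4 N at the ball moves it on to the next notch.
- lever_ball (a point): Centre of the black ball, 22 mm in diameter, on the lever's 8 mm steel rod, 70 mm from the pivot. The ball can be pinched from above with the fingers along the tester's y, and carried round.
- lever_pivot (a point): Point on the lever's hinge axis (the tester's y) in the lever's plane, 40 mm above the bench. A quadrant plate of 36 mm radius (to 78 mm above the bench) stands 18 mm to +y of it.
- key (a joint): Test key with a tactile dome, m of downward travel: 0 up. The force rises to a peak of about 6 N at 1.7 mm, then drops with a click to about 2 N at 4.3 mm, rises steeply again (6 N at 6 mm, 9 N at 6.8 mm) and bottoms at 7.5 mm. It springs back.
- key_top (a point): Centre of the top of the white round test key, 22 mm in diameter, 11 mm proud of the panel, 42 mm above the bench when up; it moves down with the key.
- tray: Fixed open blue tray for tested modules, 140 mm (x) by 230 mm (y) outside, walls 4 mm thick and 22 mm high, floor 4 mm thick. Origin: centre of its underside. The yaw varies.
- screwdriver: Bystander: red-handled screwdriver, 190 mm long, lying flat along its x. Origin: on the bench under its middle.
- cutters: Bystander: wire cutters with blue handles, 115 mm long, lying flat. Origin: on the bench near the middle.
- multimeter: Bystander: red multimeter 150 x 75 x 35 mm lying flat. Origin: centre of its underside.
- tool_cup: Bystander: blue metal cup, 74 mm in diameter and 95 mm tall, with tool handles up to 160 mm. Origin: centre of its underside.
- glue: Bystander: white bottle 36 mm in diameter, 110 mm tall. Origin: centre of its underside.
- flux_tin: Bystander: flat metal tin 54 mm in diameter, 22 mm high. Origin: centre of its underside.
- solder_reel: Bystander: metal reel 56 mm in diameter, 30 mm high, with a bore. Origin: centre of its underside.

How it is judged (in metres and radians):
On the way, in this order (a step that is already met when the one before it is completed fails the run):
1. every module lies in a bay of the tester, terminals to the pins, with the lever still home (((horizontal distance between driver0 and bay0 below 0.014 m and z of driver0 in the frame of bay0 below 0.004 m) or (horizontal distance between driver0 and bay1 below 0.014 m and z of driver0 in the frame of bay1 below 0.004 m) or (horizontal distance between driver0 and bay2 below 0.014 m and z of driver0 in the frame of bay2 below 0.004 m)) and x of each of driver0_terminals, driver1_terminals, driver2_terminals in the frame of tester above 0.02 m and ((horizontal distance between driver1 and bay0 below 0.014 m and z of driver1 in the frame of bay0 below 0.004 m) or (horizontal distance between driver1 and bay1 below 0.014 m and z of driver1 in the frame of bay1 below 0.004 m) or (horizontal distance between driver1 and bay2 below 0.014 m and z of driver1 in the frame of bay2 below 0.004 m)) and ((horizontal distance between driver2 and bay0 below 0.014 m and z of driver2 in the frame of bay0 below 0.004 m) or (horizontal distance between driver2 and bay1 below 0.014 m and z of driver2 in the frame of bay1 below 0.004 m) or (horizontal distance between driver2 and bay2 below 0.014 m and z of driver2 in the frame of bay2 below 0.004 m)) and value of joint lever below 0.12 rad), for 0.2 s.
2. the lever sits in the marked middle notch (value of joint lever between 0.35 and 0.55 rad), for 0.2 s.
3. the key is pressed past its click with the lever in the marked notch and every module in its bay (all of step 2 and value of joint key above 0.0021 m and ((horizontal distance between driver0 and bay0 below 0.014 m and z of driver0 in the frame of bay0 below 0.004 m) or (horizontal distance between driver0 and bay1 below 0.014 m and z of driver0 in the frame of bay1 below 0.004 m) or (horizontal distance between driver0 and bay2 below 0.014 m and z of driver0 in the frame of bay2 below 0.004 m)) and x of each of driver0_terminals, driver1_terminals, driver2_terminals in the frame of tester above 0.02 m and ((horizontal distance between driver1 and bay0 below 0.014 m and z of driver1 in the frame of bay0 below 0.004 m) or (horizontal distance between driver1 and bay1 below 0.014 m and z of driver1 in the frame of bay1 below 0.004 m) or (horizontal distance between driver1 and bay2 below 0.014 m and z of driver1 in the frame of bay2 below 0.004 m)) and ((horizontal distance between driver2 and bay0 below 0.014 m and z of driver2 in the frame of bay0 below 0.004 m) or (horizontal distance between driver2 and bay1 below 0.014 m and z of driver2 in the frame of bay1 below 0.004 m) or (horizontal distance between driver2 and bay2 below 0.014 m and z of driver2 in the frame of bay2 below 0.004 m))), for 0.05 s.
4. the key is up again and the lever is back in its home notch (value of joint key below 0.001 m and value of joint lever below 0.12 rad), for 0.2 s.
At the end, for the whole second after the job is handed in: Every module present lies inside the tray, upright within 0.15 rad, its underside less than 10 mm above the tray's underside, at rest; the lever is in its home notch (below 0.12 rad) and the key is up (below 1 mm) (all of step 4 and x of driver0 in the frame of tray between -0.066 and 0.066 m and y of driver0 in the frame of tray between -0.111 and 0.111 m and z of each of driver0, driver1, driver2 in the frame of tray below 0.01 m and angle between each of driver0, driver1, driver2's own z axis and vertical below 0.15 rad and linear speed of each of driver0, driver1, driver2 below 0.02 m/s and x of driver1 in the frame of tray between -0.066 and 0.066 m and y of driver1 in the frame of tray between -0.111 and 0.111 m and x of driver2 in the frame of tray between -0.066 and 0.066 m and y of driver2 in the frame of tray between -0.111 and 0.111 m); the robot touches nothing.
It fails at once if the key is pushed on to its stop (more than 6.3 mm down) (value of joint key above 0.0063 m).
It fails at once if the key is pressed (more than 1.5 mm) while the lever is not in the marked notch (value of joint key above 0.0015 m and not (value of joint lever between 0.35 and 0.55 rad)).
It fails at once if the lever goes into the far notch (value of joint lever above 0.72 rad).
It fails at once if a bystander is moved more than 40 mm (distance of any of screwdriver, cutters, multimeter, tool_cup, glue, flux_tin, solder_reel from where it was at the start of the episode above 0.04 m).
It fails at once if the glue bottle or the tool cup is knocked over (angle between any of glue, tool_cup's own z axis and vertical above 0.6 rad).
Of driver0, driver1, driver2 only 2 to 3 are there at a start; the rules pass over those that are not, and their reading is None.
At some moment in a run one of driver0, driver1, driver2 may be knocked a few centimetres aside while the robot is not near it.
It also fails if it takes over 210 s, if anything falls off the work surface, if the arm or the gripper's body presses on something with over 40 N, if the wrist force passes 120 N, or if a joint passes its speed limit or range.

## Robot

A 6-joint arm with a two-finger parallel gripper is mounted at the origin on the work surface. World frame = base frame: x ahead of the robot, y to its left, z up, the work surface at z = 0. Lengths are in mm, angles in rad, forces in N, time in s.
With the tool pointing down it reaches from about 275 to 775 mm from the base axis. Payload 14.6 kg.
Tool frame: the origin (TCP) lies on the centre line of the jaws, within the pads' length; the fingertips stand 25 mm ahead of it and the grasp point (between the pads) lies 6 mm ahead of it; z points along the fingers, y is the direction in which the jaws open and shut (so a half turn about z gives the same grasp; the last joint's range is limited). The gripper opens to 85 mm and grips with 20 to 120 N. Pads are 22 mm wide; open, the fingers measure 114 mm over their backs; the gripper's body (76 mm by 85 mm) begins 54 mm behind the grasp point. The pads swing forward as they close: fully open they stand 13 mm farther back than shut.
Start: joints at [-0.155, 0.263, -0.048, 1.259, 0, 1.415], TCP at [525.003, -0.006, 256.278] pointing down, gripper open.
Joint ranges: [-2.65, 2.65], [-0.89, 1.7], [-1.18, 1.37], [-2.13, 2.11], [-1.35, 1.29], [-3.14, 3.14]. Speed limits (rad/s): [1.89, 1.89, 2.57, 2.79, 3.14, 3.14].

## Interface

Orientations are given as a 3x3 rotation matrix whose columns are the frame's x, y, z axes.
In Python, from rig import r gives the robot as it stands. The module is installed in compiled form; this text tells all that it offers.
- The arm moves only by the shell command python3 -m handwheel 'ROWS' [OPENING] [FORCE]. ROWS is JSON, a list of rows, each a list of 4 numbers: the shift along the tool's x, y, z in units of 25 mm (1.0 is 25 mm), then the turn about the tool's z in units of 5 degrees (1.0 is 5 degrees). A call has 1 to 20 rows; each row is the pose to reach, as a shift and turn from the pose commanded when the call began, along the tool's axes at that moment; what a row does not reach only later rows make up. A row lasts 1/12 s, in which the tool goes at most 41.7 mm and 7.16 degrees, less where a joint would pass 70% of its speed; a pose out of reach is approached as far as the arm can. A call with a gripper value outside its range is refused whole. OPENING is the closure, from 0 (fully open) to 1 (shut), set as the call begins (- or left out, the last holds). The fingers move at their own pace and stop on an object; FORCE is the grip in N (left out, the last holds). Time passes only in rows, so rows that repeat a pose let the fingers close. It gives the time, the measured TCP pose, the force and the opening at its end, in the units of the state.
- r.sense(): the state, without advancing time (a new reading comes with each control period).
- r.snapshot(name): name is "scene" or "side" or "wrist"; returns the picture (420x560x3 uint8, red, green, blue); there is no depth.
- r.calibration(name): a dict with "fovy" (degrees; the focal length in pixels is half the picture's height over the tangent of half this angle, whatever the lens; pixels are square), "cx", "cy" (the principal point, pixels), "eye" and "rotation" of the camera in the world. Camera axes: x right, y down, z forward; pixel columns grow to the right and rows downward; lengths in mm; the calibration is good to about 2 mm. The wrist camera is an equidistant fisheye: a pixel r from the principal point sees the ray r / f radians off the axis. A picture is of the moment at which its call begins: read the wrist's pose just before it. calibration takes no time and is no camera call; for the wrist camera it gives the pose at the moment of the call.
- r.sign_off(): hands the job in, once; it reports no verdict.
The state is a dict: "clock": time; "q": joint angles; "qvel": joint speeds; "tau": joint torques, N m; "position": TCP position; "ee_rot": TCP orientation; "wrist_force": force on the tool from outside, world axes, zero at the start; "ft_torque": the same for the moment, N m; "grip_width": finger opening in mm.
Only numpy, scipy, OpenCV 4.12 (cv2) and the standard library are available. Lean on these libraries where they do the work, as an engineer would, in place of code of your own. Each camera call takes 0.05 s, during which the arm holds its last target. There are 200 camera calls.

## Working session

There is one attempt and no reset: what is moved stays moved. The work goes in short steps, Python scripts to look and compute and a shell command to move; the robot and the scene stay as the last step left them, time stands still between calls to the robot, and variables do not carry over. Pictures are saved under pics/ and viewed, about 12 in all and at most 16, crops included, and the job is handed in when it is done.

```bash
mkdir -p pics; cat > h.py <<'E'
import numpy as np, cv2, json
from rig import r
def snap(n,f):
    c=r.calibration(n); im=r.snapshot(n); cv2.imwrite(f'pics/{f}.png',cv2.cvtColor(im,cv2.COLOR_RGB2BGR))
    c={k:(np.array(v).tolist() if not np.isscalar(v) else v) for k,v in c.items()}
    json.dump(c,open(f'pics/{f}.json','w')); return im
def load(f): return cv2.imread(f'pics/{f}.png'), json.load(open(f'pics/{f}.json'))
def ray(c,u,v,fish):
    f=210/np.tan(np.radians(c['fovy'])/2); x,y=u-c['cx'],v-c['cy']
    if fish:
        rr=np.hypot(x,y)+1e-9; t=rr/f; d=np.array([x/rr*np.sin(t),y/rr*np.sin(t),np.cos(t)])
    else: d=np.array([x/f,y/f,1.])
    return np.array(c['rotation'])@d
def pt(f,u,v,z):
    c=json.load(open(f'pics/{f}.json')); d=ray(c,u,v,f.startswith('wrist')); e=np.array(c['eye'])
    return e+d*(z-e[2])/d[2]
def pix(f,P):
    c=json.load(open(f'pics/{f}.json')); p=np.array(c['rotation']).T@(np.array(P,float)-np.array(c['eye']))
    F=210/np.tan(np.radians(c['fovy'])/2)
    if f.startswith('wrist'):
        n=np.hypot(p[0],p[1])+1e-9; t=np.arctan2(n,p[2]); return c['cx']+F*t*p[0]/n, c['cy']+F*t*p[1]/n
    return c['cx']+F*p[0]/p[2], c['cy']+F*p[1]/p[2]
def move(target,yaw=None):
    """rows units for going from current to target TCP (world mm), printing; yaw= world angle of tool y axis wanted"""
    s=r.sense(); R=np.array(s['ee_rot']); d=R.T@(np.array(target,float)-np.array(s['position']))/25
    t=0
    if yaw is not None:
        y=R[:,1]; a=np.arctan2(y[1],y[0]); e=(yaw-a+np.pi/2)%np.pi-np.pi/2; t=-np.degrees(e)/5 if R[2,2]<0 else np.degrees(e)/5
    print('rows',np.round(d,2),'turn',round(t,2)); return d,t
E
python3 - <<'E'
from h import *
for n in ('scene','side','wrist'): 
    snap(n,n+'0'); c=json.load(open(f'pics/{n}0.json')); print(n,c['fovy'],np.round(c['eye']),np.round(c['rotation'],2).tolist())
s=r.sense(); print(s['clock'],s['position'],np.round(s['ee_rot'],3).tolist(),s['grip_width'])
a=[cv2.imread(f'pics/{n}0.png') for n in('scene','side')]
E
```

```text
scene 48.22851099593263 [1433.   23.  751.] [[-0.01, 0.58, -0.81], [1.0, 0.01, -0.01], [0.01, -0.81, -0.58]]
side 42.22760821954762 [ 224. 1328.  955.] [[-0.98, -0.1, 0.19], [-0.21, 0.54, -0.81], [-0.02, -0.84, -0.55]]
wrist 65.70646984690485 [524.  83. 373.] [[1.0, 0.0, -0.0], [0.0, -0.95, -0.32], [-0.0, 0.32, -0.95]]
0.15 [5.24788048e+02 1.93393010e-02 2.55914036e+02] [[0.0, 1.0, -0.001], [1.0, -0.0, 0.0], [0.0, -0.001, -1.0]] 85.38519511704837
```

View pics/scene0.png

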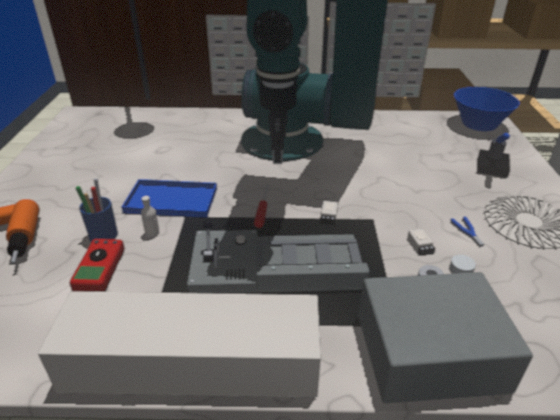

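View pics/wrist0.png

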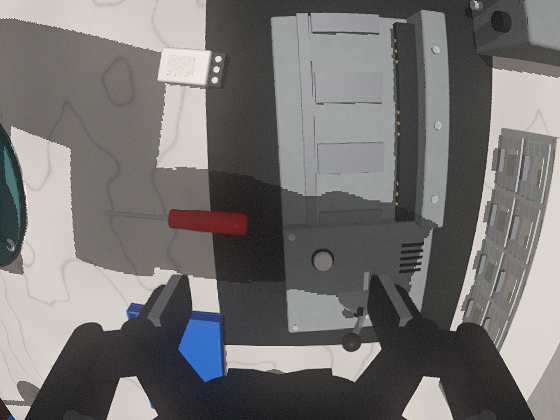

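View pics/side0.png

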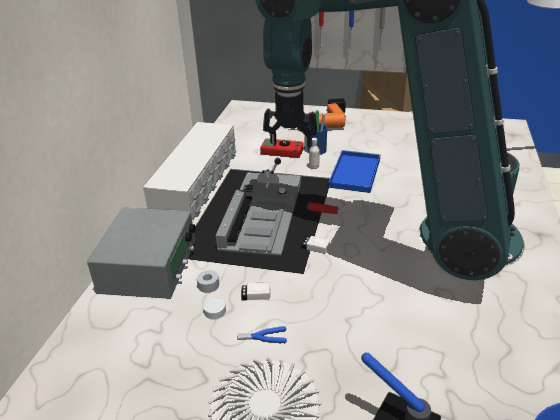

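```bash
python3 - <<'E'
from h import *
# rough
for n,u,v,z in [('wrist0',323,260,42),('wrist0',192,68,24),('wrist0',352,342,103),('wrist0',365,278,78),('scene0',330,210,20),('scene0',422,240,20),('scene0',238,238,42),('scene0',170,200,22),
 ('wrist0',437,125,55),('wrist0',435,50,55),('wrist0',434,199,55),('wrist0',435,12,55),('wrist0',290,331,31),('wrist0',291,238,31)]:
    print(n,u,v,np.round(pt(n,u,v,z)))
# white-ish module corners in wrist: mask bright
im,c=load('wrist0')
g=im[40:100,140:240].min(2); m=(g>190).astype(np.uint8)
n,l,st,ce=cv2.connectedComponentsWithStats(m)
print(st[1:],ce[1:])
E
```

```text
wrist0 323 260 [574. -84.  42.]
wrist0 192 68 [430. 130.  24.]
wrist0 352 342 [ 604. -156.  103.]
wrist0 365 278 [616. -89.  78.]
scene0 330 210 [428. 136.  20.]
scene0 422 240 [547. 353.  20.]
scene0 238 238 [576. -92.  42.]
scene0 170 200 [ 395. -295.   22.]
wrist0 437 125 [689.  74.  55.]
wrist0 435 50 [684. 154.  55.]
wrist0 434 199 [694.  -7.  55.]
wrist0 435 12 [685. 197.  55.]
wrist0 290 331 [ 538. -197.   31.]
wrist0 291 238 [537. -61.  31.]
[[   0    0   70   45 2129]
 [  75   16    7    6   30]
 [  74   26    5    7   26]
 [  72   37    6    6   28]
 [  24   43   19   17  242]
 [  44   46   21   14  243]] [[40.62564584 19.93893847]
 [77.83333333 18.56666667]
 [76.07692308 29.07692308]
 [74.35714286 39.53571429]
 [32.96694215 52.0785124 ]
 [54.03703704 53.60082305]]
```

Two modules are visible (A near (430,132), B near (547,353)), both with terminals roughly towards +x. The third appears to be absent. The tester yaw is about 0.06, with its origin near (604,0). Next I approach A.

```bash
python3 -m handwheel '[[1,-1,0,2],[2,-2,1,4],[4,-3,2,6],[5.2,-3.8,3,8],[5.2,-3.8,4,10],[5.2,-3.8,4.2,12],[5.2,-3.8,4.2,14],[5.2,-3.8,4.2,16],[5.2,-3.8,4.2,17],[5.2,-3.8,4.2,18],[5.2,-3.8,4.2,18],[5.2,-3.8,4.2,18],[5.2,-3.8,4.2,18],[5.2,-3.8,4.2,18],[5.2,-3.8,4.2,18],[5.2,-3.8,4.2,18]]' 0 40; python3 - <<'E'
from h import *
snap('wrist','wrist1'); s=r.sense(); print(np.round(s['q'],2),np.round(s['ee_rot'],2).tolist(),s['position'])
E
```

```text
clock: 1.48
position: [430.9, 101.3, 151.2]
ee_rot: [[0.999, 0.035, -0.001], [0.035, -0.999, 0.021], [-0.0, -0.021, -1.0]]
wrist_force: [-0.2, 0.6, -0.2]
grip_width: 85.2
[ 0.03  0.19 -0.45  0.93  0.02  3.14] [[1.0, 0.04, -0.0], [0.04, -1.0, 0.02], [-0.0, -0.02, -1.0]] [430.93319086 101.54453638 151.24700386]
```

View pics/wrist1.png

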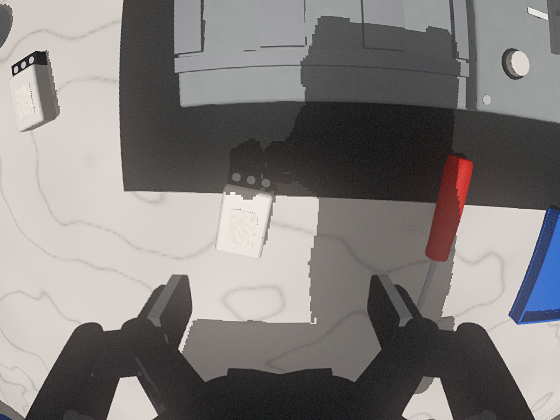

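```bash
python3 - <<'E'
from h import *
def yaw(a,b): d=b-a; return np.arctan2(d[1],d[0])
for P,z in [([(229,186),(272,193),(217,251),(262,258)],24),([(237,177),(266,183)],16)]:
    q=[pt('wrist1',*p,z)[:2] for p in P]; print(np.round(q))
    if len(q)==4: print('A mid',np.mean(q,0),'yaw',yaw(q[2],q[0]),yaw(q[3],q[1]),yaw(q[1],q[0])-np.pi/2)
q=[pt('wrist1',*p,z)[:2] for p,z in [((12,68),24),((46,64),24),((21,131),24),((52,121),24)]]; print(np.round(q))
q=[pt('wrist1',*p,16)[:2] for p in [(17,70),(28,65),(40,60)]];print(np.round(q))
print(np.round(pt('wrist1',516,63,42)))
E
python3 -m handwheel '[[0,0,0,-1.4],[0,0,0,-2.8],[0,0,0,-4.2],[0,0,0,-5.6],[0,0,0,-7],[0,0,0,-8.4],[0,0,0,-9.8],[0,0,0,-11.2],[0,0,0,-12.6],[0,0,0,-14],[0,0,0,-15.4],[0,0,0,-16.8],[0,0,0,-18.2],[0,0,0,-19.6],[0,0,0,-21],[0,0,0,-22.4],[0,0,0,-23.8],[0,0,0,-25.2],[0,0,0,-26.6],[0,0,0,-28]]'
```

```text
[[451. 144.]
 [447. 111.]
 [395. 156.]
 [391. 117.]]
A mid [421.00828241 132.07489389] yaw -0.19600211283236724 -0.12030867800741613 -0.12998344188751054
[[457. 139.]
 [453. 116.]]
[[568. 368.]
 [563. 319.]
 [504. 356.]
 [510. 312.]]
[[566. 368.]
 [568. 351.]
 [570. 334.]]
[573. -82.  42.]
clock: 3.2
position: [430.9, 101.9, 151.2]
ee_rot: [[-0.792, 0.61, -0.001], [0.61, 0.792, 0.021], [0.014, 0.016, -1.0]]
wrist_force: [-0.6, -0.8, 1.0]
grip_width: 85.6
```

```bash
python3 - <<'E'
from h import *
move([421,132,110],np.pi/2-.15)
E
```

```text
rows [1.03 0.69 1.68] turn -5.8
```

```bash
python3 -m handwheel '[[0,0,0,-1.4],[0,0,0,-2.8],[0,0,0,-4.2],[0,0,0,-5.8],[0,0,0,-5.8],[0,0,0,-5.8],[0,0,0,-5.8]]'; python3 - <<'E'
from h import *
move([421,132,110],np.pi/2-.15)
E
```

```text
clock: 3.78
position: [430.9, 101.5, 151.3]
ee_rot: [[-0.987, 0.16, -0.001], [0.16, 0.987, 0.021], [0.004, 0.021, -1.0]]
wrist_force: [0.1, 0.2, -0.0]
grip_width: 85.3
rows [0.58 1.1  1.68] turn -0.12
```

```bash
python3 -m handwheel '[[0.6,1.1,0.8,0],[0.6,1.1,1.7,0],[0.6,1.1,1.7,0],[0.6,1.1,1.7,0],[0.6,1.1,1.7,0]]'; python3 - <<'E'
from h import *
snap('wrist','wrist2')
E
```

```text
clock: 4.2
position: [421.0, 131.4, 110.3]
ee_rot: [[-0.987, 0.158, -0.001], [0.158, 0.987, 0.021], [0.004, 0.021, -1.0]]
wrist_force: [-0.3, -0.5, 0.4]
grip_width: 85.2
```

View pics/wrist2.png

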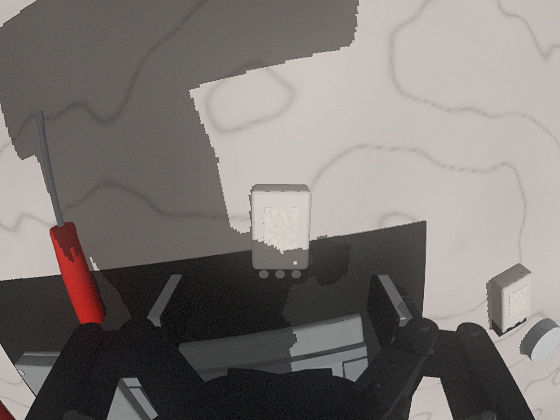

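```bash
python3 - <<'E'
from h import *
q=[pt('wrist2',*p,24)[:2] for p in [(253,190),(310,190),(252,268),(310,268)]]; print(np.round(q,1),np.mean(q,0))
q=[pt('wrist2',*p,24)[:2] for p in [(493,279),(519,266),(496,327),(528,317)]]; print('B',np.round(q,1),np.mean(q,0))
m=np.mean([pt('wrist2',*p,24)[:2] for p in [(253,190),(310,190),(252,268),(310,268)]],0)
move([*m,34])
E
```

```text
[[387.9 121.6]
 [393.9 158.1]
 [443.4 110.4]
 [450.3 151. ]] [418.85682619 135.26574843]
B [[496.4 310.5]
 [490.9 341.1]
 [556.7 326.9]
 [559.8 372. ]] [525.95689882 337.61302383]
rows [0.11 0.08 3.06] turn 0
```

```bash
python3 -m handwheel '[[0.1,0.1,1.5,0],[0.1,0.1,2.8,0],[0.1,0.1,3.1,0],[0.1,0.1,3.1,0],[0.1,0.1,3.1,0]]' && python3 -m handwheel '[[0,0,0,0],[0,0,0,0],[0,0,0,0],[0,0,0,0],[0,0,0,0],[0,0,0,0],[0,0,0,0]]' 1 40 && python3 -m handwheel '[[0,0,-1.5,0],[0,0,-3,0],[0,0,-4,0],[0,0,-4,0],[0,0,-4,0]]'
```

```text
clock: 4.67
position: [418.9, 135.9, 33.1]
ee_rot: [[-0.988, 0.158, -0.001], [0.157, 0.987, 0.021], [0.004, 0.021, -1.0]]
wrist_force: [-0.1, -0.9, 0.7]
grip_width: 85.1
clock: 5.25
position: [418.8, 136.2, 32.9]
ee_rot: [[-0.988, 0.157, 0.0], [0.157, 0.987, 0.021], [0.003, 0.021, -1.0]]
wrist_force: [-2.6, 0.0, 14.5]
grip_width: 39.2
clock: 5.67
position: [419.1, 134.1, 133.3]
ee_rot: [[-0.988, 0.157, 0.002], [0.157, 0.987, 0.022], [0.001, 0.022, -1.0]]
wrist_force: [0.4, -0.5, -1.1]
grip_width: 38.8
```

```bash
python3 - <<'E'
from h import *
th=.062; R=np.array([[np.cos(th),-np.sin(th)],[np.sin(th),np.cos(th)]])
k=pt('wrist0',323,260,42)[:2]; O=k-R@[-35,-85]; print('O',O)
for u,v in [(340,14),(340,32),(345,62),(345,103),(345,143),(345,173),(345,211),(345,222)]:
    print(v,[np.round(R.T@(pt('wrist0',u,v,z)[:2]-O)) for z in(10,17)])
im,c=load('wrist0'); cv2.imwrite('pics/c1.png',cv2.resize(im[0:240,260:460],None,fx=2.5,fy=2.5,interpolation=cv2.INTER_CUBIC))
for u,v,z in [(437,125,55),(435,50,55),(434,199,55),(290,331,31),(291,238,31)]: print(np.round(R.T@(pt('wrist0',u,v,z)[:2]-O)))
E
```

```text
O [603.7236101    2.80534363]
14 [array([ -1., 192.]), array([ -2., 190.])]
32 [array([ -2., 170.]), array([ -4., 168.])]
62 [array([  1., 135.]), array([ -1., 134.])]
103 [array([-1., 88.]), array([-3., 88.])]
143 [array([-3., 43.]), array([-4., 43.])]
173 [array([-4.,  8.]), array([-5.,  9.])]
211 [array([ -4., -38.]), array([ -5., -36.])]
222 [array([ -4., -52.]), array([ -5., -50.])]
[90. 66.]
[ 90. 146.]
[ 90. -15.]
[ -78. -195.]
[-70. -60.]
```

View pics/c1.png

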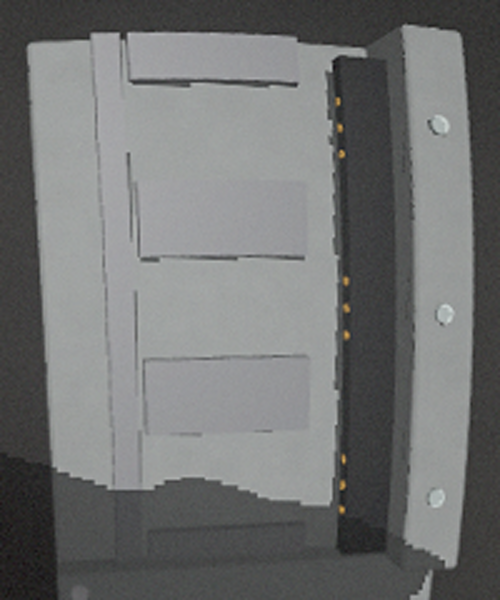

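```bash
python3 - <<'E'
from h import *
th=.062; R=np.array([[np.cos(th),-np.sin(th)],[np.sin(th),np.cos(th)]])
O=np.array([603.7,2.8])
P=[pt('wrist0',260+u/2.5,v/2.5,30)[:2] for u,v in[(340,128),(347,308),(343,484)]]
for p in P: print(np.round(p,1),np.round(R.T@(p-O),1))
d=P[0]-P[2]; print('yaw',np.arctan2(-d[0],d[1]),np.hypot(*d))
for u,v,z in [(130,83,17),(298,83,17),(140,260,17),(300,257,17),(148,355,17),(307,355,17),(150,433,17),(95,36,17),(112,485,17),(126,36,17),(138,485,17),(148,528,17)]: print(u,v,np.round(R.T@(pt('wrist0',260+u/2.5,v/2.5,z)[:2]-O),1))
for y in(145,65,-15):
  t=O+R@[-9,y]; print(y,np.round(t,1))
E
```

```text
[649.  151.6] [ 54.4 145.7]
[654.2  71.8] [54.6 65.7]
[658.6  -8. ] [ 54.1 -14.2]
yaw 0.05992248082260041 159.9073846688552
130 83 [-34.5 167.1]
298 83 [ 40.7 168.3]
140 260 [-34.8  87.7]
300 257 [37.3 88.1]
148 355 [-33.2  45.6]
307 355 [39.9 43.6]
150 433 [-33.5  10.4]
95 36 [-48.2 189.7]
112 485 [-51.6 -12.8]
126 36 [-34.8 189.3]
138 485 [-39.7 -13.4]
148 528 [-35.7 -34.3]
145 [585.7 147. ]
65 [590.7  67.1]
-15 [595.6 -12.7]
```

```bash
cat >> h.py <<'E'
O=np.array([605.5,3.5]); th=.06; RT=np.array([[np.cos(th),-np.sin(th)],[np.sin(th),np.cos(th)]])
def T(x,y,z): return [*(O+RT@[x,y]),z]
def loc(p): return RT.T@(np.array(p)[:2]-O)
E
python3 - <<'E'
from h import *
print(T(-8,65,0)); move(T(-8,65,90),np.pi/2+.06)
E
```

```text
[np.float64(593.6167352593544), np.float64(67.90332304395271), 0]
rows [-7.31 -1.56  1.69] turn -2.49
```

```bash
python3 -m handwheel '[[-1.5,0,0,-0.5],[-3,-0.5,0.3,-1.5],[-4.5,-1,0.8,-2.5],[-6,-1.4,1.4,-2.5],[-7,-1.56,1.7,-2.5],[-7.3,-1.56,1.7,-2.5],[-7.3,-1.56,1.7,-2.5],[-7.3,-1.56,1.7,-2.5]]'; python3 - <<'E'
from h import *
snap('wrist','wrist3'); move(T(-8,65,50),np.pi/2+.06)
E
```

```text
clock: 6.33
position: [591.4, 68.0, 86.9]
ee_rot: [[-0.998, -0.061, -0.003], [-0.061, 0.998, 0.021], [0.002, 0.022, -1.0]]
wrist_force: [0.1, 0.9, -1.1]
grip_width: 39.2
rows [-0.1  -0.05  1.5 ] turn 0.01
```

View pics/wrist3.png

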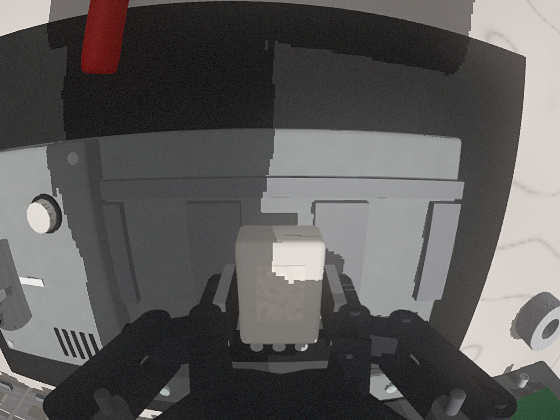

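```bash
python3 - <<'E'
from h import *
for u,v,z in [(241,204,17),(314,204,17),(188,204,17),(368,204,17),(240,199,17),(320,198,17),(43,215,42),(240,228,63+14),(322,228,63+14)]: print(u,v,np.round(loc(pt('wrist3',u,v,z)),1))
s=r.sense();print(loc(s['position']))
E
```

```text
241 204 [-36.6  44.1]
314 204 [-36.3  88.2]
188 204 [-36.9  11.1]
368 204 [-36.3 122.3]
240 199 [-39.7  43.6]
320 198 [-40.1  91.8]
43 215 [-38.6 -83. ]
240 228 [-43.9  49.4]
322 228 [-43.7  84. ]
[-10.45278168  65.49431784]
```

```bash
python3 - <<'E'
from h import *
for z in(78,73,68,63):
  print(z,[np.round(loc(pt('wrist3',u,v,z)),1).tolist() for u,v in[(280,226),(280,343),(235,280),(326,280)]])
E
```

```text
78 [[-45.1, 66.2], [18.1, 66.4], [-19.3, 46.1], [-18.8, 87.1]]
73 [[-43.3, 66.3], [22.5, 66.5], [-16.4, 45.4], [-15.9, 88.0]]
68 [[-41.4, 66.4], [26.9, 66.6], [-13.5, 44.7], [-13.0, 88.9]]
63 [[-39.5, 66.6], [31.2, 66.7], [-10.6, 44.1], [-10.1, 89.9]]
```

```bash
python3 - <<'E'
from h import *
move(T(-3,66,43.5),np.pi/2+.06)
E
```

```text
rows [-0.3  -0.02  1.76] turn 0.01
```

```bash
python3 -m handwheel '[[-0.3,0,0,0],[-0.3,0,0.8,0],[-0.3,0,1.4,0],[-0.3,0,1.6,0],[-0.3,0,1.7,0],[-0.3,0,1.75,0],[-0.3,0,1.75,0],[-0.3,0,1.75,0]]'
```

```text
clock: 7.05
position: [600.3, 69.3, 45.0]
ee_rot: [[-0.998, -0.061, 0.0], [-0.061, 0.998, 0.021], [-0.001, 0.021, -1.0]]
wrist_force: [-0.2, -0.4, -1.2]
grip_width: 39.1
```

```bash
python3 -m handwheel '[[0,0,0.06,0],[0,0,0.08,0],[0,0,0.08,0]]' && python3 -m handwheel '[[0,0,0,0],[0,0,0,0],[0,0,0,0]]' 0.4 && python3 -m handwheel '[[0,0,-1,0],[0,0,-2.5,0],[0,0,-4,0],[0,0,-4,0]]' ; python3 - <<'E'
from h import *
snap('wrist','wrist4'); print(np.round(loc(r.sense()['position']),1))
m=pt('wrist4',280,210,34);print(m)
move([526,345,140],np.pi/2+.2)
E
```

```text
clock: 7.3
position: [600.4, 69.2, 43.0]
ee_rot: [[-0.998, -0.061, 0.0], [-0.061, 0.998, 0.021], [-0.002, 0.021, -1.0]]
wrist_force: [-2.2, 0.5, 6.7]
grip_width: 39.4
clock: 7.55
position: [599.9, 69.2, 42.2]
ee_rot: [[-0.998, -0.061, -0.001], [-0.061, 0.998, 0.021], [-0.0, 0.021, -1.0]]
wrist_force: [0.1, 0.6, -0.4]
grip_width: 51.2
clock: 7.88
position: [602.6, 67.0, 148.7]
ee_rot: [[-0.998, -0.061, 0.008], [-0.061, 0.998, 0.021], [-0.009, 0.02, -1.0]]
wrist_force: [-0.3, 0.1, 0.5]
grip_width: 51.5
[ 0.1 63.6]
[595.46510781  69.87037218  34.        ]
rows [ 2.36 11.28  0.45] turn -1.6
```

View pics/wrist4.png

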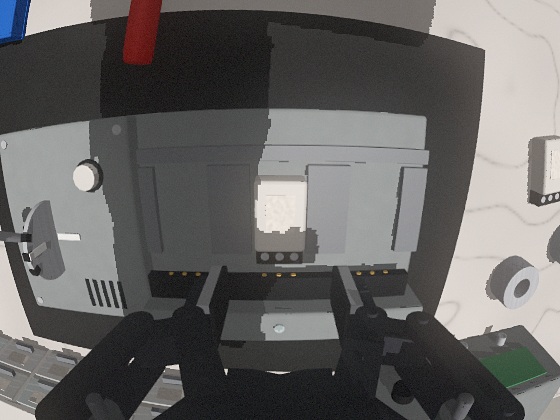

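```bash
python3 -m handwheel '[[0.3,1.4,0,-0.5],[0.6,3,0,-1],[1,4.6,0,-1.6],[1.4,6.2,0,-1.6],[1.8,7.8,0.2,-1.6],[2.2,9.4,0.4,-1.6],[2.3,10.8,0.5,-1.6],[2.3,11.2,0.5,-1.6],[2.3,11.2,0.5,-1.6],[2.3,11.2,0.5,-1.6]]' 0; python3 - <<'E'
from h import *
print('A rear,front',[np.round(loc(pt('wrist4',u,v,34)),1) for u,v in((281,178),(281,249))],'rail',np.round(loc(pt('wrist4',281,164,17)),1),'pins',np.round(loc(pt('wrist4',279,274,30)),1),'ribs',[np.round(loc(pt('wrist4',u,v,17)),1) for u,v in((254,170),(306,170))])
snap('wrist','wrist5')
E
```

```text
clock: 8.77
position: [525.3, 343.3, 134.8]
ee_rot: [[-0.98, -0.2, -0.002], [-0.2, 0.98, 0.02], [-0.002, 0.02, -1.0]]
wrist_force: [-0.3, -0.8, -0.0]
grip_width: 85.3
A rear,front [array([-30.6,  67.5]), array([26.2, 67.7])] rail [-37.9  67.9] pins [51.1 66.3] ribs [array([-33.3,  46.9]), array([-33.2,  87.4])]
```

View pics/wrist5.png

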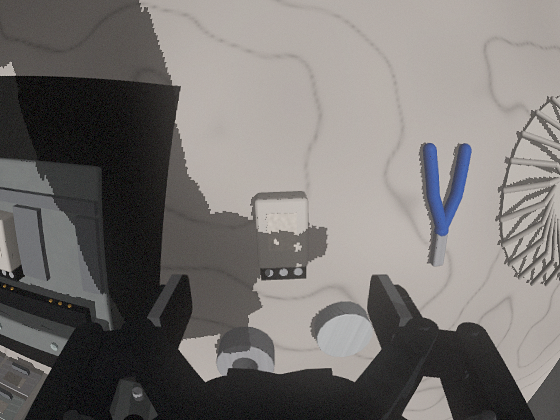

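```bash
python3 - <<'E'
from h import *
q=[pt('wrist5',*p,24)[:2] for p in [(256,200),(307,200),(259,267),(307,265)]]; m=np.mean(q,0); print(np.round(q,1),m)
for a,b in((0,2),(1,3)): d=q[b]-q[a]; print(np.arctan2(d[1],d[0]))
d=np.subtract(pt('wrist5',298,271,16),pt('wrist5',269,273,16)); print(np.arctan2(d[1],d[0])-np.pi/2)
move([*m,34],np.pi/2+.2)
print([np.round(pt('wrist5',u,v,22)) for u,v in((343,325),(340,302),(312,325),(250,340),(238,330))])
E
```

```text
[[511.8 326. ]
 [504.5 362.6]
 [565.6 338. ]
 [556.6 374.9]] [534.63874292 350.37706087]
0.21969827672147632
0.23273788645828683
0.26865619680772945
rows [-0.41  0.15  4.05] turn 0.0
[array([612., 423.,  22.]), array([588., 412.,  22.]), array([616., 394.,  22.]), array([644., 343.,  22.]), array([634., 331.,  22.])]
```

```bash
python3 -m handwheel '[[-0.4,0.15,1.5,-0.3],[-0.4,0.15,3,-0.3],[-0.4,0.15,3.8,-0.3],[-0.4,0.15,4.05,-0.3],[-0.4,0.15,4.05,-0.3],[-0.4,0.15,4.05,-0.3]]' && python3 -m handwheel '[[0,0,0,0],[0,0,0,0],[0,0,0,0],[0,0,0,0],[0,0,0,0],[0,0,0,0],[0,0,0,0]]' 1 40 && python3 -m handwheel '[[0,0,-1.5,0],[0,0,-3,0],[0,0,-4,0],[0,0,-4,0],[0,0,-4,0]]'; python3 - <<'E'
from h import *
move(T(-5,145.7,100),np.pi/2+.06)
E
```

```text
clock: 9.32
position: [535.3, 350.5, 35.6]
ee_rot: [[-0.975, -0.223, -0.0], [-0.223, 0.974, 0.022], [-0.005, 0.021, -1.0]]
wrist_force: [0.3, 0.2, 0.8]
grip_width: 85.3
clock: 9.9
position: [534.9, 351.3, 35.5]
ee_rot: [[-0.974, -0.225, 0.0], [-0.225, 0.974, 0.022], [-0.005, 0.021, -1.0]]
wrist_force: [-1.1, -2.0, 9.3]
grip_width: 39.2
clock: 10.32
position: [535.3, 349.4, 136.0]
ee_rot: [[-0.974, -0.225, 0.002], [-0.225, 0.974, 0.023], [-0.007, 0.022, -1.0]]
wrist_force: [0.5, -0.4, -1.2]
grip_width: 38.8
rows [-0.39 -8.36  1.26] turn 1.91
```

```bash
python3 -m handwheel '[[0,-1.5,0,0.5],[0,-3,0,1],[-0.2,-4.6,0,1.9],[-0.4,-6.2,0.3,1.9],[-0.4,-7.6,0.8,1.9],[-0.4,-8.3,1.2,1.9],[-0.4,-8.36,1.2,1.9],[-0.4,-8.36,1.2,1.9],[-0.4,-8.36,1.2,1.9]]'; python3 - <<'E'
from h import *
snap('wrist','wrist6'); print(loc(r.sense()['position']))
move(T(-3,146,46),np.pi/2+.06)
E
```

```text
clock: 11.07
position: [590.9, 148.8, 99.7]
ee_rot: [[-0.998, -0.061, -0.002], [-0.061, 0.998, 0.021], [0.001, 0.021, -1.0]]
wrist_force: [-0.6, 1.8, -1.3]
grip_width: 39.1
[ -5.72888472 146.34269822]
rows [-0.11 -0.06  2.16] turn 0.02
```

```bash
python3 -m handwheel '[[-0.1,-0.05,0.8,0],[-0.1,-0.05,1.5,0],[-0.1,-0.05,1.9,0],[-0.1,-0.05,2.1,0],[-0.1,-0.05,2.2,0],[-0.1,-0.05,2.2,0],[-0.1,-0.05,2.2,0]]'
```

```text
clock: 11.7
position: [594.1, 148.9, 45.9]
ee_rot: [[-0.998, -0.061, -0.0], [-0.061, 0.998, 0.021], [-0.001, 0.021, -1.0]]
wrist_force: [-0.0, -0.0, -0.6]
grip_width: 38.8
```

```bash
python3 -m handwheel '[[0,0,0.05,0],[0,0,0.05,0]]' && python3 -m handwheel '[[0,0,0,0],[0,0,0,0],[0,0,0,0]]' 0.4 && python3 -m handwheel '[[0,0,-1,0],[0,0,-2.5,0],[0,-1.5,-3.5,0],[0,-2.5,-4,0],[0,-2.8,-4,0],[0,-2.8,-4,0]]' ; python3 - <<'E'
from h import *
snap('wrist','wrist7'); print(np.round(loc(r.sense()['position']),1))
E
```

```text
clock: 11.87
position: [594.2, 148.8, 45.5]
ee_rot: [[-0.998, -0.061, 0.001], [-0.061, 0.998, 0.022], [-0.002, 0.022, -1.0]]
wrist_force: [-6.3, 0.8, 17.6]
grip_width: 39.1
clock: 12.12
position: [594.0, 148.5, 44.1]
ee_rot: [[-0.998, -0.061, -0.001], [-0.061, 0.998, 0.021], [-0.001, 0.021, -1.0]]
wrist_force: [0.3, -0.1, 0.7]
grip_width: 51.5
clock: 12.62
position: [598.7, 74.7, 142.8]
ee_rot: [[-0.998, -0.058, 0.0], [-0.058, 0.998, 0.021], [-0.002, 0.021, -1.0]]
wrist_force: [-0.1, -0.4, -0.5]
grip_width: 51.3
[-3.  72.8]
```

View pics/wrist7.png

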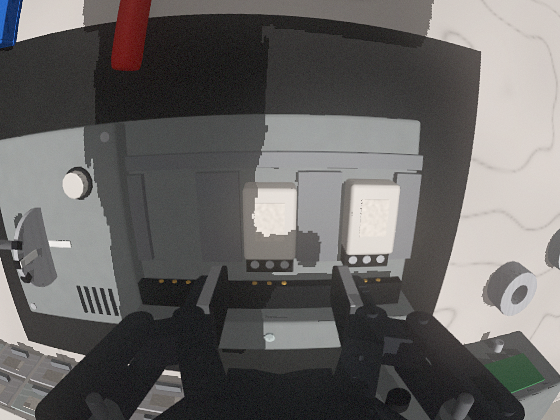

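```bash
python3 - <<'E'
from h import *
for n,P in [('A',[(247,186),(296,186),(246,258),(294,258)]),('B',[(346,182),(396,182),(345,254),(395,254)])]:
    q=[np.round(loc(pt('wrist7',*p,34)),1) for p in P]; print(n,q,np.mean(q,0))
im,_=load('wrist7'); cv2.imwrite('pics/c2.png',cv2.resize(im[150:300,0:420],None,fx=1.9,fy=1.9,interpolation=cv2.INTER_CUBIC))
# lever: ball / rod
im0,_=load('wrist0'); 
for f,u,v,z in [('wrist0',352,342,103),('wrist7',60,244,31),('wrist7',76,184,42)]: print(f,np.round(pt(f,u,v,z)),np.round(loc(pt(f,u,v,z)),1))
print('expected ball home',T(20-70*np.sin(.45),-155,40+70*np.cos(.45)),'mid',T(20,-155,110))
print('pix',pix('wrist0',T(20-70*np.sin(.45),-155,103)))
move(T(20-30.4,-155,180),np.pi/2+.06)
E
```

```text
A [array([-30.3,  51.1]), array([-30.1,  86.2]), array([26.8, 48.4]), array([27.1, 85.6])] [-1.625 67.825]
B [array([-33.1, 122.7]), array([-33.7, 161.8]), array([ 24.5, 125.8]), array([ 26. , 168.3])] [ -4.075 144.65 ]
wrist0 [ 604. -156.  103.] [ -11.  -159.6]
wrist7 [ 632. -119.   31.] [  19.1 -123.8]
wrist7 [573. -83.  42.] [-37.6 -84.6]
expected ball home [np.float64(604.3656336328056), np.float64(-151.84756288777243), np.float64(103.03129716468737)] mid [np.float64(634.758431803018), np.float64(-150.02180356036777), 110]
pix (np.float64(352.7970134483265), np.float64(338.8646093912858))
rows [ 0.29 -9.08 -1.72] turn -0.01
```

```bash
python3 -m handwheel '[[0,-1.4,-0.5,0],[0,-3,-1,0],[0,-4.6,-1.2,0],[0.1,-6.2,-1.2,0],[0.2,-7.8,-1.2,0],[0.3,-8.8,-1.2,0],[0.3,-9.1,-1.2,0],[0.3,-9.1,-1.2,0],[0.3,-9.1,-1.2,0]]'; python3 - <<'E'
from h import *
snap('wrist','wrist8');print(loc(r.sense()['position']), pix('wrist8',T(-10.4,-155,103)))
E
```

```text
clock: 13.42
position: [604.4, -150.4, 166.6]
ee_rot: [[-0.998, -0.061, -0.002], [-0.061, 0.998, 0.022], [0.001, 0.022, -1.0]]
wrist_force: [-1.0, 0.5, -0.0]
grip_width: 51.0
[ -10.18920263 -153.10338293] (np.float64(273.7780997952971), np.float64(247.85873415222196))
```

View pics/wrist8.png

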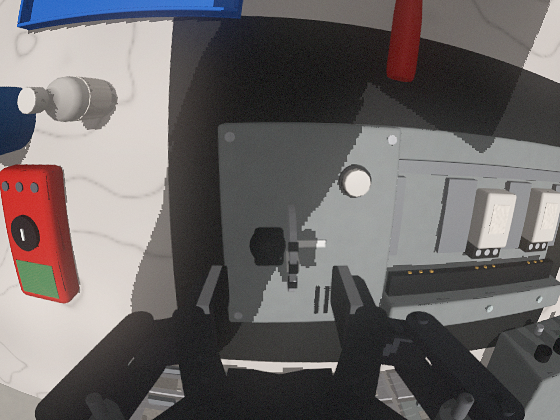

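```bash
python3 - <<'E'
from h import *
im,_=load('wrist8'); m=(im[215:275,235:286].max(2)<35).astype(np.uint8)
n,l,st,ce=cv2.connectedComponentsWithStats(m); i=1+st[1:,4].argmax(); print(st[i],ce[i]+[235,215])
for u,v,z in [(266,246,103),(355,181,42),(291,246,78),(326,243,31)]: print(np.round(loc(pt('wrist8',u,v,z)),1))
s=r.sense(); p=pt('wrist8',266,246,103); move([*p[:2],112],np.pi/2+.06)
E
```

```text
[ 15  13  21  20 138] [257.65217391 236.31884058]
[ -11.7 -159.7]
[-38.7 -91.3]
[  -0.4 -142.9]
[  18.3 -109.9]
rows [ 0.06 -0.31  2.19] turn 0.02
```

```bash
python3 -m handwheel '[[0,-0.2,0.8,0],[0,-0.2,1.6,0],[0,-0.2,2.1,0],[0,-0.2,2.2,0],[0,-0.2,2.2,0],[0,-0.2,2.2,0]]'  && python3 -m handwheel '[[0,0,0,0],[0,0,0,0],[0,0,0,0],[0,0,0,0],[0,0,0,0]]' 1 20; python3 - <<'E'
from h import *
print(loc(r.sense()['position'])); snap('side','side1')
im,_=load('side1'); u,v=pix('side1',T(0,-120,60)); u,v=int(u),int(v); print(u,v)
cv2.imwrite('pics/c3.png',cv2.resize(im[max(0,v-70):v+90,max(0,u-90):u+110],None,fx=3,fy=3,interpolation=cv2.INTER_CUBIC))
E
```

```text
clock: 13.97
position: [605.1, -154.6, 113.1]
ee_rot: [[-0.998, -0.062, -0.001], [-0.062, 0.998, 0.021], [-0.001, 0.021, -1.0]]
wrist_force: [0.2, -1.3, 1.0]
grip_width: 51.1
clock: 14.38
position: [605.1, -156.4, 113.3]
ee_rot: [[-0.998, -0.06, 0.0], [-0.06, 0.998, 0.019], [-0.001, 0.019, -1.0]]
wrist_force: [-0.2, -5.0, 3.9]
grip_width: 20.5
[  -9.95227425 -159.59008328]
271 179
```

View pics/c3.png

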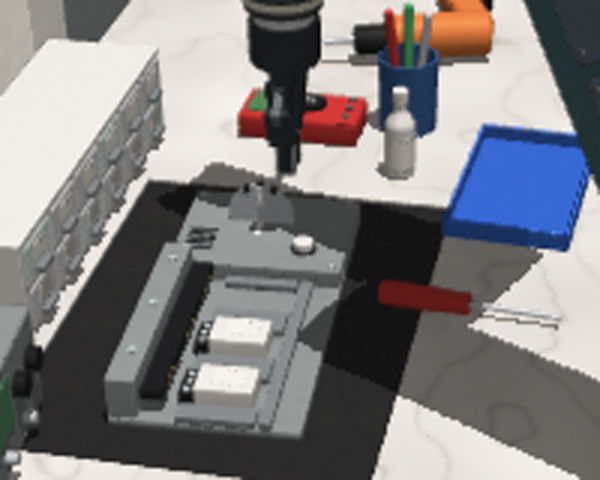

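```bash
python3 -m handwheel '[[-0.2,0,-0.08,0],[-0.4,0,-0.14,0],[-0.6,0,-0.2,0],[-0.8,0,-0.24,0],[-1,0,-0.27,0],[-1.15,0,-0.28,0],[-1.22,0,-0.28,0],[-1.22,0,-0.28,0],[-1.22,0,-0.28,0],[-1.22,0,-0.28,0]]'; python3 - <<'E'
from h import *
s=r.sense();print(loc(s['position']))
E
```

```text
clock: 15.27
position: [635.7, -154.7, 120.0]
ee_rot: [[-0.998, -0.06, 0.0], [-0.06, 0.998, 0.02], [-0.001, 0.02, -1.0]]
wrist_force: [1.9, -7.1, 1.3]
grip_width: 20.3
[  20.65356888 -159.67917104]
```

```bash
python3 -m handwheel '[[0,0,0,0],[0,0,0,0],[0,0,0,0]]' 0.4 && python3 -m handwheel '[[0,0,-1,0],[0,0,-2.2,0],[0.8,1,-2.2,0],[1.6,2,-2.2,0],[2.2,2.8,-1.4,0],[2.2,2.8,-0.6,0],[2.2,2.8,-0.6,0],[2.2,2.8,-0.6,0],[2.2,2.8,-0.6,0]]' 1; python3 - <<'E'
from h import *
snap('wrist','wrist9');s=r.sense(); print(loc(s['position']))
p=s['position'];print('axis at tip, key top, ',pix('wrist9',[*p[:2],p[2]-25]),pix('wrist9',[*p[:2],42]))
E
```

```text
clock: 15.52
position: [635.2, -153.7, 119.5]
ee_rot: [[-0.998, -0.061, -0.001], [-0.061, 0.998, 0.022], [-0.0, 0.022, -1.0]]
wrist_force: [-0.2, -0.4, 0.4]
grip_width: 51.3
clock: 16.27
position: [576.9, -88.2, 136.7]
ee_rot: [[-0.998, -0.06, -0.0], [-0.06, 0.998, 0.021], [-0.001, 0.021, -1.0]]
wrist_force: [0.5, 0.1, -0.3]
grip_width: 0.2
[-33.90770537 -89.91951252]
axis at tip, key top,  (np.float64(276.9854610760307), np.float64(279.9302354733912)) (np.float64(275.6240357759562), np.float64(229.5759093255721))
```

View pics/wrist9.png

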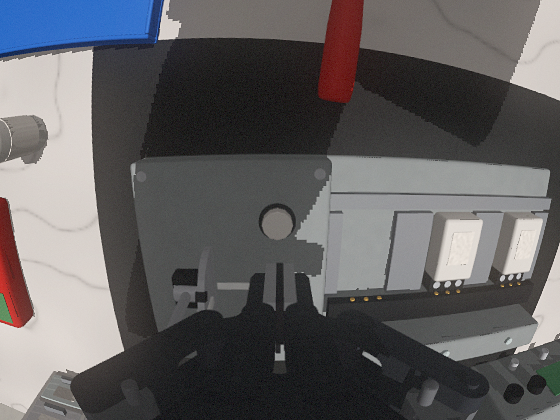

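```bash
python3 - <<'E'
from h import *
p=pt('wrist9',277,222,42); print(loc(p)); move([*p[:2],72],np.pi/2+.06)
for n,P in [('A',[(440,214),(484,213),(433,276),(480,277)]),('B',[(507,214),(544,212),(502,268),(540,272)])]:
    q=[np.round(loc(pt('wrist9',*c,34)),1) for c in P]; print(n,np.mean(q,0))
E
```

```text
[-39.54906096 -88.94954148]
rows [ 0.23 -0.01  2.59] turn 0.0
A [-12.9  66.3]
B [-12.675 145.725]
```

```bash
python3 -m handwheel '[[0.1,0,1,0],[0.13,0,2,0],[0.13,0,2.5,0],[0.13,0,2.6,0],[0.13,0,2.6,0],[0.13,0,2.6,0]]' && python3 -m handwheel '[[0,0,0.04,0],[0,0,0.08,0],[0,0,0.08,0],[0,0,0.08,0]]' && python3 -m handwheel '[[0,0,0.03,0],[0,0,0.03,0],[0,0,0.03,0]]'
```

```text
clock: 16.82
position: [573.6, -87.0, 72.0]
ee_rot: [[-0.998, -0.06, 0.0], [-0.06, 0.998, 0.021], [-0.002, 0.021, -1.0]]
wrist_force: [0.2, -0.8, 0.4]
grip_width: -0.1
clock: 17.15
position: [573.0, -86.5, 69.3]
ee_rot: [[-0.998, -0.061, -0.001], [-0.061, 0.998, 0.021], [-0.001, 0.021, -1.0]]
wrist_force: [-0.4, -0.0, 0.1]
grip_width: 0.1
clock: 17.4
position: [572.8, -86.4, 68.1]
ee_rot: [[-0.998, -0.061, -0.001], [-0.061, 0.998, 0.021], [-0.0, 0.021, -1.0]]
wrist_force: [0.3, -0.3, -0.2]
grip_width: 0.4
```

Not in contact yet. I step down in 0.5 mm moves.

```bash
for i in 1 2 3 4; do python3 -m handwheel '[[0,0,0.02,0],[0,0,0.02,0],[0,0,0.02,0]]' | grep -E 'position|force'; done
```

```text
position: [572.8, -86.4, 67.6]
wrist_force: [-0.2, 0.2, -0.3]
position: [572.8, -86.4, 67.2]
wrist_force: [0.6, -0.0, 0.3]
position: [572.8, -86.4, 66.7]
wrist_force: [-0.3, 0.4, 3.5]
position: [572.8, -86.4, 66.2]
wrist_force: [-0.8, 0.5, 4.5]
```

```bash
for i in 1 2 3 4; do python3 -m handwheel '[[0,0,0.02,0],[0,0,0.02,0],[0,0,0.02,0]]' | grep -E 'position|force'; done
```

```text
position: [572.8, -86.4, 65.7]
wrist_force: [-0.9, -0.4, 6.5]
position: [572.8, -86.4, 65.2]
wrist_force: [-0.7, 0.1, 6.2]
position: [572.8, -86.4, 64.7]
wrist_force: [-0.5, -0.5, 4.0]
position: [572.8, -86.4, 64.1]
wrist_force: [-0.5, -0.5, 3.0]
```

```bash
python3 -m handwheel '[[0,0,0,0],[0,0,-0.3,0],[0,0,-1.5,0],[0,0,-3,0],[0,0,-4.4,0],[0,0,-4.4,0],[0,0,-4.4,0]]'; python3 - <<'E'
from h import *
move([635.3,-153.9,175],np.pi/2+.06)
E
```

```text
clock: 19.98
position: [573.6, -88.8, 176.1]
ee_rot: [[-0.998, -0.061, 0.002], [-0.061, 0.998, 0.02], [-0.003, 0.02, -1.0]]
wrist_force: [0.2, 0.6, -0.2]
grip_width: 0.1
rows [-2.3  -2.75 -0.  ] turn 0.01
```

```bash
python3 -m handwheel '[[-1,-1.2,0,0],[-2,-2.4,0,0],[-2.3,-2.75,0,0],[-2.3,-2.75,0,0],[-2.3,-2.75,0,0]]' 0.4; python3 - <<'E'
from h import *
move([635.3,-154.3,119.5],np.pi/2+.06)
snap('wrist','wrist10')
E
```

```text
clock: 20.4
position: [633.9, -153.8, 171.1]
ee_rot: [[-0.998, -0.06, -0.004], [-0.06, 0.998, 0.022], [0.002, 0.023, -1.0]]
wrist_force: [-0.5, -0.0, -0.1]
grip_width: 51.1
rows [-0.06 -0.07  2.06] turn 0.0
```

View pics/wrist10.png

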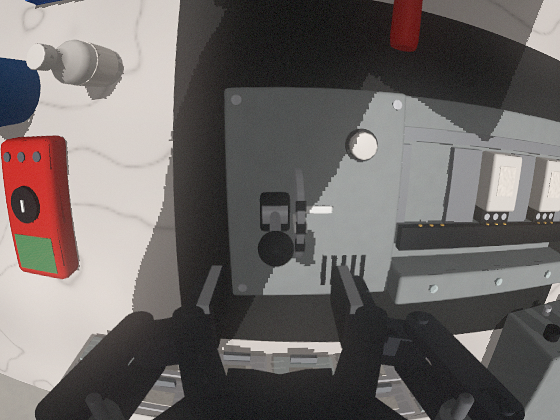

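```bash
python3 -m handwheel '[[0,-0.05,0.8,0],[0,-0.05,1.6,0],[0,-0.05,2.06,0],[0,-0.05,2.06,0],[0,-0.05,2.06,0]]' && python3 -m handwheel '[[0,0,0,0],[0,0,0,0],[0,0,0,0],[0,0,0,0]]' 1 20 && python3 -m handwheel '[[0.2,0,0,0],[0.4,0,0.02,0],[0.6,0,0.07,0],[0.8,0,0.12,0],[1,0,0.19,0],[1.15,0,0.25,0],[1.24,0,0.28,0],[1.24,0,0.28,0],[1.24,0,0.28,0],[1.24,0,0.28,0]]'; python3 - <<'E'
from h import *
print(loc(r.sense()['position']))
E
```

```text
clock: 20.87
position: [633.6, -153.0, 121.2]
ee_rot: [[-0.998, -0.061, -0.002], [-0.061, 0.998, 0.022], [0.001, 0.022, -1.0]]
wrist_force: [0.5, -0.3, -0.1]
grip_width: 51.3
clock: 21.2
position: [635.1, -154.7, 122.4]
ee_rot: [[-0.998, -0.06, 0.001], [-0.06, 0.998, 0.019], [-0.002, 0.019, -1.0]]
wrist_force: [0.5, -4.3, 4.8]
grip_width: 20.1
clock: 22.03
position: [603.7, -156.5, 114.7]
ee_rot: [[-0.998, -0.06, -0.0], [-0.06, 0.998, 0.02], [-0.001, 0.02, -1.0]]
wrist_force: [0.2, -6.4, 2.0]
grip_width: 20.4
[ -11.38543809 -159.56365595]
```

```bash
python3 -m handwheel '[[0,0,0,0],[0,0,0,0],[0,0,0,0]]' 0.4 && python3 -m handwheel '[[0,0,-1,0],[0,0,-2.2,0],[0,1.4,-2.2,0],[0,3,-2.2,0],[0,4.6,-2,0],[0,6.2,-1.8,0],[0,7.8,-1.5,0],[0,8.9,-1.2,0],[0,9,-1.2,0],[0,9,-1.2,0],[0,9,-1.2,0]]'; python3 - <<'E'
from h import *
im=snap('wrist','wrist11'); s=r.sense(); print(loc(s['position']))
hsv=cv2.cvtColor(im,cv2.COLOR_RGB2HSV)
print('expect A',pix('wrist11',T(-8,66,34)),'B',pix('wrist11',T(-8,146,34)))
move(T(-8,66,43),np.pi/2+.06)
im0,_=load('wrist11'); cv2.imwrite('pics/c4.png',np.vstack([cv2.resize(im0,(560,420)),load('scene0')[0][150:230,:]]))
snap('scene','scene2')
E
```

```text
clock: 22.28
position: [603.4, -155.4, 114.2]
ee_rot: [[-0.998, -0.061, -0.001], [-0.061, 0.998, 0.022], [-0.0, 0.022, -1.0]]
wrist_force: [-0.0, 0.7, -0.5]
grip_width: 50.9
clock: 23.2
position: [590.0, 68.1, 149.1]
ee_rot: [[-0.998, -0.061, -0.001], [-0.061, 0.998, 0.021], [-0.0, 0.021, -1.0]]
wrist_force: [0.1, -1.1, 0.0]
grip_width: 51.3
[-11.51118901  64.82200341]
expect A (np.float64(276.3110871014733), np.float64(224.23453116031203)) B (np.float64(377.44390883242005), np.float64(223.41294729786895))
rows [-0.14 -0.04  4.25] turn 0.0
```

View pics/c4.png

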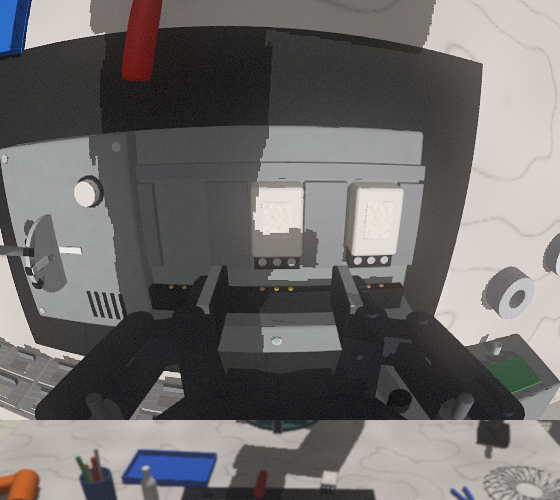

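```bash
python3 -m handwheel '[[-0.14,-0.04,1.5,0],[-0.14,-0.04,3,0],[-0.14,-0.04,4,0],[-0.14,-0.04,4.25,0],[-0.14,-0.04,4.25,0],[-0.14,-0.04,4.25,0]]' && python3 -m handwheel '[[0,0,0,0],[0,0,0,0],[0,0,0,0],[0,0,0,0],[0,0,0,0]]' 1 40 && python3 -m handwheel '[[0,0,-1,0],[0,0,-2.5,0],[0,0,-4,0],[0,0,-4.5,0],[0,0,-4.5,0]]'; python3 - <<'E'
from h import *
for f,(a,b,c,d) in (('scene0',(115,225,170,225)),('side0',(320,390,140,200))):
    im,_=load(f); hsv=cv2.cvtColor(im,cv2.COLOR_BGR2HSV); m=cv2.inRange(hsv,(105,130,40),(130,255,255)); M=np.zeros_like(m); M[c:d,a:b]=m[c:d,a:b]
    n,l,st,ce=cv2.connectedComponentsWithStats(M); i=1+st[1:,4].argmax(); cs,_=cv2.findContours((l==i).astype(np.uint8),0,2)
    h=cv2.convexHull(max(cs,key=cv2.contourArea)); h=cv2.approxPolyDP(h,3,True)[:,0]
    q=np.array([pt(f,*p,22)[:2] for p in h]); print(f,h.tolist(),np.round(q).tolist()); print(cv2.minAreaRect(q.astype(np.float32)))
E
```

```text
clock: 23.8
position: [593.9, 68.9, 43.5]
ee_rot: [[-0.998, -0.06, -0.0], [-0.06, 0.998, 0.021], [-0.001, 0.021, -1.0]]
wrist_force: [0.8, -0.0, 0.8]
grip_width: 51.1
clock: 24.22
position: [594.3, 69.3, 44.4]
ee_rot: [[-0.998, -0.06, 0.002], [-0.06, 0.998, 0.021], [-0.003, 0.02, -1.0]]
wrist_force: [-0.9, -1.9, 7.7]
grip_width: 39.2
clock: 24.63
position: [595.4, 67.1, 159.8]
ee_rot: [[-0.998, -0.061, 0.006], [-0.061, 0.998, 0.021], [-0.007, 0.021, -1.0]]
wrist_force: [-0.7, 0.5, -0.9]
grip_width: 38.8
scene0 [[215, 185], [206, 213], [201, 216], [123, 207], [140, 184]] [[318.0, -183.0], [452.0, -188.0], [465.0, -199.0], [431.0, -412.0], [318.0, -396.0]]
((387.23468017578125, -297.86773681640625), (223.9743194580078, 147.8021240234375), 87.61231231689453)
side0 [[342, 151], [379, 155], [369, 192], [328, 186]] [[425.0, -415.0], [291.0, -408.0], [304.0, -155.0], [438.0, -168.0]]
((364.2463684082031, -285.20574951171875), (253.26731872558594, 134.44696044921875), 87.03006744384766)
```

```bash
python3 - <<'E'
from h import *
print('glue',[np.round(pt('scene0',150,235,0)),np.round(pt('side0',314,166,0))],'cup',np.round(pt('scene0',101,240,0)),np.round(pt('side0',320,152,0)))
move([385,-240,150],np.pi/2-.05)
print(np.round(r.sense()['q'],2))
E
```

```text
glue [array([ 519., -322.,    0.]), array([ 512., -327.,    0.])] cup [ 541. -438.    0.] [ 508. -434.    0.]
rows [  9.15 -11.76   0.08] turn 1.27
[-0.03  0.43 -0.06  1.07  0.02 -0.09]
```

```bash
python3 -m handwheel '[[1.5,0,0,0],[3,-0.5,0,0.3],[4.4,-1.2,0,0.6],[5.6,-2.2,0,1.2],[6.6,-3.5,0,1.2],[7.4,-4.9,0,1.2],[8.2,-6.3,0,1.2],[8.8,-7.8,0,1.2],[9.1,-9.3,0,1.2],[9.1,-10.8,0,1.2],[9.1,-11.7,0,1.2],[9.1,-11.7,0,1.2],[9.1,-11.7,0,1.2],[9.1,-11.7,0,1.2]]'; python3 - <<'E'
from h import *
snap('wrist','wrist12'); f='wrist12'
im,_=load(f); hsv=cv2.cvtColor(im,cv2.COLOR_BGR2HSV); m=cv2.inRange(hsv,(105,130,40),(130,255,255))
n,l,st,ce=cv2.connectedComponentsWithStats(m); i=1+st[1:,4].argmax(); print(st[i]); cs,_=cv2.findContours((l==i).astype(np.uint8),0,2)
h=max(cs,key=cv2.contourArea); h=cv2.approxPolyDP(cv2.convexHull(h),5,True)[:,0]
q=np.array([pt(f,*p,22)[:2] for p in h]); print(h.tolist(),np.round(q).tolist()); print(cv2.minAreaRect(q.astype(np.float32)))
s=r.sense();print(s['position'])
E
```

```text
clock: 25.8
position: [383.7, -237.7, 148.5]
ee_rot: [[-0.999, 0.044, -0.002], [0.044, 0.999, 0.022], [0.003, 0.022, -1.0]]
wrist_force: [0.5, 0.5, -2.4]
grip_width: 39.1
[   68   108   277   167 35181]
[[344, 111], [334, 263], [213, 274], [89, 267], [68, 119], [201, 108]] [[304.0, -182.0], [429.0, -190.0], [434.0, -294.0], [427.0, -418.0], [289.0, -409.0], [296.0, -289.0]]
((364.781494140625, -299.95556640625), (227.4012908935547, 138.04376220703125), 86.56354522705078)
[ 383.82336417 -237.42830014  148.63913909]
```

View pics/wrist12.png

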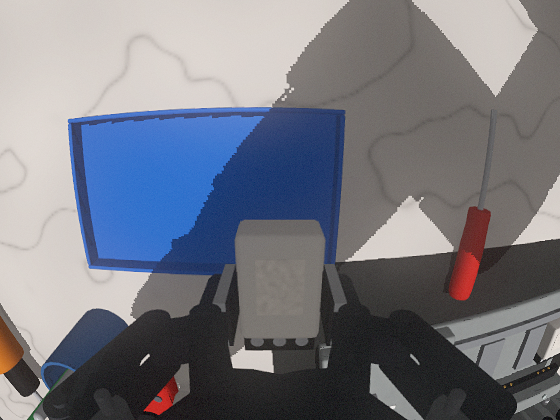

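```bash
python3 - <<'E'
from h import *
move([360,-342,40],np.pi/2-.06)
E
```

```text
rows [ 0.76 -4.31  4.25] turn 0.19
```

```bash
python3 -m handwheel '[[0.5,-1.4,0,0],[0.8,-2.9,0,0],[0.8,-4,0.8,0.2],[0.8,-4.3,2,0.2],[0.8,-4.3,3.2,0.2],[0.8,-4.3,4,0.2],[0.8,-4.3,4.2,0.2],[0.8,-4.3,4.25,0.2],[0.8,-4.3,4.25,0.2]]'
```

```text
clock: 26.6
position: [359.8, -342.2, 41.2]
ee_rot: [[-0.998, 0.06, -0.001], [0.06, 0.998, 0.021], [0.002, 0.021, -1.0]]
wrist_force: [0.0, 0.4, -1.5]
grip_width: 38.9
```

```bash
python3 -m handwheel '[[0,0,0.06,0],[0,0,0.1,0],[0,0,0.1,0],[0,0,0.1,0]]' && python3 -m handwheel '[[0,0,0,0],[0,0,0,0],[0,0,0,0]]' 0.4 && python3 -m handwheel '[[0,0,-1,0],[0,0,-2.5,0],[0,0,-4,0],[0,0,-4.6,0],[0,0,-4.6,0]]'; python3 - <<'E'
from h import *
snap('wrist','wrist13')
# white box top in the tray
im,_=load('wrist13'); u,v=map(int,pix('wrist13',[360,-342,28])); print(u,v)
hsv=cv2.cvtColor(im,cv2.COLOR_BGR2HSV); m=((hsv[...,1]<70)&(hsv[...,2]>70)).astype(np.uint8); M=np.zeros_like(m); M[v-55:v+55,u-50:u+50]=m[v-55:v+55,u-50:u+50]
n,l,st,ce=cv2.connectedComponentsWithStats(M); i=1+st[1:,4].argmax(); print(st[i],ce[i]); a,b,w,h=st[i][:4]
print([np.round(pt('wrist13',x,y,28)) for x,y in((a,b),(a+w,b),(a,b+h),(a+w,b+h))])
move(T(-8,145.6,150),np.pi/2+.06)
E
```

```text
clock: 26.93
position: [359.5, -342.8, 38.5]
ee_rot: [[-0.998, 0.061, -0.001], [0.061, 0.998, 0.02], [0.002, 0.02, -1.0]]
wrist_force: [0.1, -0.2, 0.4]
grip_width: 38.8
clock: 27.18
position: [359.3, -342.6, 38.1]
ee_rot: [[-0.998, 0.061, -0.001], [0.061, 0.998, 0.021], [0.002, 0.021, -1.0]]
wrist_force: [-0.3, -0.8, -0.2]
grip_width: 51.2
clock: 27.6
position: [360.5, -346.4, 156.4]
ee_rot: [[-0.998, 0.061, 0.002], [0.061, 0.998, 0.017], [-0.001, 0.017, -1.0]]
wrist_force: [-0.2, -0.2, -0.2]
grip_width: 51.1
281 213
[ 257  171   51   73 3580] [281.65363128 206.70782123]
[array([ 325., -359.,   28.]), array([ 327., -320.,   28.]), array([ 385., -364.,   28.]), array([ 388., -322.,   28.])]
rows [-7.92 20.28  0.55] turn -1.39
```

```bash
python3 -m handwheel '[[0,1.4,0,-0.3],[0,3,0,-0.6],[-0.3,4.6,0,-0.9],[-0.6,6.2,0,-1.2],[-1,7.8,0,-1.4],[-1.5,9.4,0,-1.4],[-2.2,10.8,0.1,-1.4],[-3,12.2,0.2,-1.4],[-3.8,13.6,0.3,-1.4],[-4.7,14.9,0.4,-1.4],[-5.6,16.2,0.5,-1.4],[-6.5,17.5,0.5,-1.4],[-7.3,18.8,0.5,-1.4],[-7.8,19.8,0.5,-1.4],[-7.9,20.3,0.5,-1.4],[-7.9,20.3,0.5,-1.4],[-7.9,20.3,0.5,-1.4],[-7.9,20.3,0.5,-1.4]]'; python3 - <<'E'
from h import *
snap('wrist','wrist14')
im,_=load('wrist14'); u,v=map(int,pix('wrist14',T(-8,145.6,34))); print(u,v)
hsv=cv2.cvtColor(im,cv2.COLOR_BGR2HSV); g=im.min(2)[v-60:v+60,u-50:u+50]; m=(g>185).astype(np.uint8)
n,l,st,ce=cv2.connectedComponentsWithStats(m); i=1+st[1:,4].argmax(); print(st[i],ce[i]+[u-50,v-60]); a,b,w,h=st[i][:4]; a+=u-50;b+=v-60
print([np.round(loc(pt('wrist14',x,y,34))) for x,y in((a,b),(a+w,b),(a,b+h),(a+w,b+h))])
move(T(-8,145.6,45.5),np.pi/2+.06)
E
```

```text
clock: 29.15
position: [586.9, 148.6, 150.0]
ee_rot: [[-0.998, -0.06, -0.002], [-0.06, 0.998, 0.021], [0.001, 0.021, -1.0]]
wrist_force: [-0.3, 0.4, -0.1]
grip_width: 50.5
275 221
[  26   25   52   50 2302] [276.20721112 208.23979149]
[array([-36., 128.]), array([-36., 166.]), array([  4., 127.]), array([  4., 167.])]
rows [-0.07 -0.09  4.19] turn -0.0
```

```bash
python3 -m handwheel '[[-0.05,-0.07,1.5,0],[-0.05,-0.07,3,0],[-0.05,-0.07,4,0],[-0.05,-0.07,4.2,0],[-0.05,-0.07,4.2,0],[-0.05,-0.07,4.2,0]]' && python3 -m handwheel '[[0,0,0,0],[0,0,0,0],[0,0,0,0],[0,0,0,0],[0,0,0,0]]' 1 40 && python3 -m handwheel '[[0,0,-1,0],[0,0,-2.5,0],[0,0,-4,0],[0,0,-4.5,0],[0,0,-4.5,0]]'; python3 - <<'E'
from h import *
move([364,-255,155],np.pi/2-.06)
E
```

```text
clock: 29.7
position: [589.4, 149.6, 47.0]
ee_rot: [[-0.998, -0.06, 0.0], [-0.06, 0.998, 0.021], [-0.001, 0.021, -1.0]]
wrist_force: [0.6, 0.0, 0.8]
grip_width: 51.1
clock: 30.12
position: [590.0, 149.9, 47.8]
ee_rot: [[-0.998, -0.061, 0.002], [-0.06, 0.998, 0.021], [-0.003, 0.021, -1.0]]
wrist_force: [-2.3, -2.1, 6.2]
grip_width: 38.6
clock: 30.53
position: [591.1, 147.8, 163.5]
ee_rot: [[-0.998, -0.061, 0.007], [-0.061, 0.998, 0.022], [-0.008, 0.022, -1.0]]
wrist_force: [0.4, -0.7, -0.0]
grip_width: 38.8
rows [ 10.05 -15.54  -0.08] turn 1.38
```

```bash
python3 -m handwheel '[[1.5,0,0,0],[3,-0.5,0,0.3],[4.4,-1.2,0,0.6],[5.6,-2.2,0,1.2],[6.6,-3.5,0,1.4],[7.4,-4.9,0,1.4],[8.2,-6.3,0,1.4],[8.8,-7.8,0,1.4],[9.3,-9.3,0,1.4],[9.7,-10.8,0,1.4],[10,-12.3,0,1.4],[10,-13.8,0,1.4],[10,-15,0,1.4],[10,-15.5,0,1.4],[10,-15.5,0,1.4],[10,-15.5,0,1.4]]'; python3 - <<'E'
from h import *
move([363,-255,43],np.pi/2-.06)
E
```

```text
clock: 31.87
position: [362.7, -253.8, 149.7]
ee_rot: [[-0.998, 0.062, -0.001], [0.062, 0.998, 0.022], [0.003, 0.022, -1.0]]
wrist_force: [0.3, 0.8, -0.5]
grip_width: 39.1
rows [-0.02 -0.14  4.27] turn -0.03
```

```bash
python3 -m handwheel '[[0,-0.14,1.4,0],[0,-0.14,2.8,0],[0,-0.14,3.8,0],[0,-0.14,4.2,0],[0,-0.14,4.28,0],[0,-0.14,4.28,0],[0,-0.14,4.28,0]]' && python3 -m handwheel '[[0,0,0.04,0],[0,0,0.08,0],[0,0,0.08,0],[0,0,0.08,0]]'
```

```text
clock: 32.45
position: [362.7, -253.9, 43.0]
ee_rot: [[-0.998, 0.06, -0.001], [0.06, 0.998, 0.022], [0.003, 0.021, -1.0]]
wrist_force: [0.2, 0.1, -0.1]
grip_width: 38.8
clock: 32.78
position: [363.0, -255.0, 41.4]
ee_rot: [[-0.998, 0.061, -0.0], [0.061, 0.998, 0.021], [0.001, 0.021, -1.0]]
wrist_force: [0.2, 4.1, 9.9]
grip_width: 39.1
```

Contact at the floor. I release, retreat upward and check.

```bash
python3 -m handwheel '[[0,0,0,0],[0,0,0,0],[0,0,0,0]]' 0.4 && python3 -m handwheel '[[0,0,-1,0],[0,0,-2.5,0],[0,0,-4,0],[0,0,-5,0],[0,0,-5,0],[0,0,-5,0]]'; python3 - <<'E'
from h import *
snap('wrist','wrist15'); snap('side','side2'); snap('scene','scene3')
im,_=load('wrist15'); hsv=cv2.cvtColor(im,cv2.COLOR_BGR2HSV)
for y in(-255,-343):
    u,v=map(int,pix('wrist15',[358,y,28])); m=((hsv[...,1]<75)&(hsv[...,2]>60)).astype(np.uint8); M=np.zeros_like(m); M[v-55:v+50,u-45:u+45]=m[v-55:v+50,u-45:u+45]
    n,l,st,ce=cv2.connectedComponentsWithStats(M); i=1+st[1:,4].argmax(); a,b,w,h=st[i][:4]; print(st[i],[np.round(pt('wrist15',x,yy,28)) for x,yy in((a,b),(a+w,b),(a,b+h),(a+w,b+h))])
# bays empty? bright pixels in the bays; lever ball at home?
for f in('side2','scene3'):
    im,_=load(f)
    for n,P in (('home',T(-11,-159,103)),('mid',T(20,-159,110)),('bay0',T(-8,146,15)),('bay1',T(-8,66,15)),('bay2',T(-8,-14,15))):
        u,v=map(int,np.round(pix(f,P))); print(f,n,(u,v),im[v-2:v+3,u-2:u+3].reshape(-1,3).mean(0).round())
# a third module: small bright blobs in the side view
print(r.sense()['clock'])
a=load('side2')[0]; cv2.imwrite('pics/fin.png',cv2.resize(a[120:330,180:420],None,fx=2.4,fy=2.4))
E
```

```text
clock: 33.03
position: [362.8, -255.3, 40.9]
ee_rot: [[-0.998, 0.061, -0.001], [0.061, 0.998, 0.021], [0.002, 0.021, -1.0]]
wrist_force: [0.5, -0.2, 0.0]
grip_width: 51.6
clock: 33.53
position: [363.3, -258.5, 166.7]
ee_rot: [[-0.998, 0.061, 0.001], [0.061, 0.998, 0.019], [0.0, 0.019, -1.0]]
wrist_force: [0.2, -0.4, -0.4]
grip_width: 51.3
[ 257  170   49   70 3328] [array([ 328., -271.,   28.]), array([ 331., -232.,   28.]), array([ 389., -276.,   28.]), array([ 392., -234.,   28.])]
[ 155  173   53   81 3643] [array([ 324., -357.,   28.]), array([ 328., -311.,   28.]), array([ 398., -371.,   28.]), array([ 400., -321.,   28.])]
side2 home (277, 162) [48. 48. 49.]
side2 mid (267, 159) [223. 228. 233.]
side2 bay0 (258, 241) [151. 152. 148.]
side2 bay1 (264, 224) [151. 152. 148.]
side2 bay2 (269, 209) [150. 151. 147.]
scene3 home (207, 224) [38. 37. 37.]
scene3 mid (206, 231) [86. 85. 83.]
scene3 bay0 (340, 252) [120. 120. 116.]
scene3 bay1 (306, 252) [120. 120. 116.]
scene3 bay2 (272, 253) [120. 120. 116.]
33.6833
```

```bash
python3 -c "
from rig import r
print(r.sense()['wrist_force']); print(r.sign_off())"
```

```text
[0.43164573 0.02997568 0.37943666]
the job is handed in; nothing more can be done
None
```

The job is done and handed in at about 34 s on the robot's clock; no verdict was reported. I found only two modules on the bench.

- **Test sequence:** I laid the modules in bays 0 and 1, threw the lever to the middle notch and pressed the key. Its force peaked at about 6.5 N and fell to 3 N at roughly 3.3 mm of travel, so it clicked well short of the stop. I then let the key up, threw the lever home and moved both modules to the tray.
- **Last checks:** The wrist camera showed each box top as about 40 x 60 mm at the expected height, so both modules look flat inside the tray. Both outside cameras showed the lever ball at its home spot and all three bays empty. The gripper was clear, with wrist force near zero.
- **Disagreements and gaps:**
  - Wrist-camera positions were off by up to about 5 mm near the key and lever, and three tray-centre estimates spread by about 20 mm. I settled these with touch and force readings, plus the wrist camera's tray outline.
  - The extent measured for the module I placed first came out a little large in the last picture, but an earlier picture of it was clean.
  - My last picture was refused because the 16-view limit was reached, so the end state was checked from pixel values only.
  - I did not check the bystanders' positions at the end. I saw no contact with them at any point.

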